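# Space the dividers of a slide-box rack with a hooked spacer

### The job

Using the hooked aluminium spacer, and not your fingers, draw the three sliding dividers of the rack up towards its fixed end plate, one after another from the nearest to the farthest, so that each stands one spacer setting (a 30 mm gap) from the one before. Then stand the spacer back upright on its rubber mat, let go, and leave the other things on the bench where they are.

Things in the scene. Friction and masses are not known exactly. Their poses are not given: they have to be found in the camera images.
- spacer: Loose hooked spacer, about 180 g, standing on the mat: an aluminium arch 40 mm wide (x), 38 mm high, with a black handle on top, 78 mm in all. Origin on its underside, at mid throat; z up. Along its y: thick block from -30 to -8 mm, open throat -8 to +8, thin lip +8 to +16; the two feet are 28 mm tall under the bridge. Its +y starts within 0.9 rad of the rack's +y.
- spacer_handle (a point): Centre of the spacer's black handle, right above the throat, 58 mm above the spacer's underside: 20 mm thick in the spacer's y (grip across this), 36 mm wide in x, 40 mm tall, from 38 to 78 mm above the underside. Axes as the spacer's.
- spacer_block (a point): Centre of the outer face of the spacer's block, 14 mm up, at y = -30 mm. In use: lower the spacer astride a divider, throat over it, block on the end-plate side, feet 15 to 25 mm below its top; draw it to -y. The lip drags the divider until this face meets the plate before. Face to lip's inner side is 38 mm, which leaves a 30 mm gap.
- rack: Fixed rack: grey base plate 110 mm (its x) by 260 mm (y) by 12 mm, with white plates standing across it, square to its y. Origin under the base plate's centre, z up. Its y (world y, turned by up to 0.25 rad) runs along the row, from the fixed end plate at y = -120 mm (the robot's right) to dividers 1, 2, 3. A low white kerb, 30 mm high, closes the other end.
- end_plate (a point): Middle of the top edge of the rack's fixed end plate (white, 8 mm thick in the rack's y, 110 mm wide in x, top 75 mm above the bench), centred in its thickness; axes as the rack's.
- div1: Sliding divider nearest the end plate: white plate 8 mm thick (y), 100 mm wide (x), rounded top edge 75 mm above the bench. Origin at the middle of the top edge, mid thickness; axes as the rack's. Slides only along the rack's y against about 5 N of friction and stays where left, so a harder push on a set divider shifts it again. Gaps start at 40 to 76 mm.
- div2: Second sliding divider, the same as div1.
- div3: Third sliding divider, the same as div1, farthest from the end plate.
- mat: Fixed black rubber mat, 160 mm (x) by 140 mm (y), 3 mm thick, lying on the bench left of the rack; origin at the centre of its underside. The spacer stands on it at the start and belongs on it at the end.
- stack2: bystander, to be left alone; origin at the centre of its underside: stack of three culture dishes, 90 mm across, 45 mm high.
- dish: bystander, to be left alone; origin at the centre of its underside: single culture dish, 90 mm across, 15 mm high.
- pen: bystander, to be left alone; origin at the centre of its underside: marker pen lying down, 130 mm long, 16 mm high.
- slidebox: bystander, to be left alone; origin at the centre of its underside: white slide box lying flat, 81 by 27 by 30 mm, between rack and mat.
- beaker: bystander, to be left alone; origin at the centre of its underside: glass beaker, 64 mm across, 85 mm high.
Mind the look-alikes: they are no part of the job. Several things have the shape of the mat; the one meant has the colours described above.

How it is judged:
On the way, in this order (a step that is already met when the one before it is completed fails the run):
1. divider 1 drawn up: gap to the end plate 30 mm, within 3 mm (y of div1 in the frame of end_plate between 0.035 and 0.041 m), for 0.2 s.
2. divider 2 drawn up: gap to the divider before 30 mm, within 3 mm (y of div2 in the frame of div1 between 0.035 and 0.041 m), for 0.2 s.
3. divider 3 drawn up: gap to the divider before 30 mm, within 3 mm (y of div3 in the frame of div2 between 0.035 and 0.041 m), for 0.2 s.
At the end, for the whole second after the job is handed in: Each of the three gaps (end plate to divider 1, 1 to 2, 2 to 3) is 30 mm within 3 mm; the spacer stands upright (within 0.1 rad) and at rest on the mat, its origin within 65 mm (mat's x) and 60 mm (mat's y) of the mat's centre (all of step 1 and all of step 2 and all of step 3 and x of spacer in the frame of mat between -0.065 and 0.065 m and y of spacer in the frame of mat between -0.06 and 0.06 m and height (world z) of spacer below 0.008 m and angle between spacer's own z axis and vertical below 0.1 rad and linear speed of spacer below 0.02 m/s); the robot touches nothing.
It fails at once if the fingers push a divider (more than 1 N) (contact force between the fingers and div1 above 1 N or contact force between the fingers and div2 above 1 N or contact force between the fingers and div3 above 1 N).
It fails at once if a bystander is moved more than 30 mm (distance of any of stack2, dish, pen, slidebox, beaker from where it was at the start of the episode above 0.03 m).
It also fails if it takes over 64 s, if anything falls off the work surface, if the arm or the gripper's body presses on something with over 40 N, if the wrist force passes 120 N, or if a joint passes its speed limit or range.

### The arm

A 6-joint arm with a two-finger parallel gripper is mounted at the origin on the work surface. World frame = base frame: x ahead of the robot, y to its left, z up, the work surface at z = 0. Lengths are in m, angles in rad, forces in N, time in s.
With the tool pointing down it reaches from about 0.425 to 0.925 m from the base axis. Payload 12.5 kg.
Tool frame: the origin (TCP) lies on the centre line of the jaws, within the pads' length; the fingertips stand 8 mm ahead of it and the grasp point (between the pads) lies 11 mm behind it; z points along the fingers, y is the line along which they close (so a half turn about z gives the same grasp; the last joint's range is limited). The gripper opens to 85 mm and grips with 20 to 120 N. Pads are 22 mm wide; open, the fingers measure 114 mm over their backs; the gripper's body (76 mm by 85 mm) begins 54 mm behind the grasp point. The pads swing forward as they close: fully open they stand 13 mm farther back than shut.
Start: joints at [-1.409, 0.491, 1.559, -0, 1.092, -0.106], TCP at [0.165, -0.603, 0.239] pointing down, gripper open.
Joint ranges: [-3.1, 3.1], [-0.84, 2.19], [0.05, 2.79], [-1.13, 4.28], [0.06, 2.93], [-2.69, 2.69]. Speed limits (rad/s): [2.22, 2.22, 2.79, 3.14, 3.14, 3.14].

### API

Orientations are given as [roll, pitch, yaw] about the fixed x, y, z axes, in that order (R = Rz(yaw) Ry(pitch) Rx(roll)).
In Python, from station import manip gives the robot as it stands.
- The arm moves only by the tool jog_arm, never from a script. Its argument "targets" is a list of rows, each a list of 4 numbers: the shift along the tool's x, y, z in m, then the turn about the tool's z in rad. In form: [[tx, ty, tz, yaw], ...]. A call has exactly 10 rows; each row shifts and turns the commanded pose from where the row before left it, along the tool's axes as they then stand; what a row does not reach is not made up. A row lasts 1/12 s, in which the tool goes at most 41.7 mm and 7.16 degrees, less where a joint would pass 70% of its speed; a pose out of reach is approached as far as the arm can. A call is refused whole if a number of a shift passes 0.0417 or a number of a turn 0.125, either way. A call with a gripper value outside its range is refused whole. "gripper" is the opening, from -1 (shut) to 1 (fully open), so that 0 is half open, set as the call begins (left out, the last holds). The fingers move at their own pace and stop on an object; "newtons" is the grip in N (left out, the last holds). Time passes only in rows, so rows that do not move let the fingers close, or fill a call up. It gives the time, the measured TCP pose, the force, the opening and the grip force at its end, in the units of the state.
- manip.sense(): the state, without advancing time (a new reading comes with each control period).
- manip.camera(name): name is "side" or "top" or "wrist"; returns a dict with "frame" (420x560x3 uint8, red, green, blue), "fx", "fy", "cx", "cy" (pixels), "dist_coeffs" ([k1, k2, p1, p2, k3] as OpenCV has them; the pictures are not rectified), "world_from_camera" (4x4, takes a point from camera to world coordinates). Camera axes: x right, y up, looking along -z (the intrinsics and any distortion apply to the point x, -y, -z); pixel columns grow to the right and rows downward; lengths in m; the calibration is good to about 2 mm. A picture is of the moment at which its call begins. There is no depth.
- manip.close_job(): hands the job in; it is judged then, once.
The state is a dict: "time": time; "joints": joint angles; "joint_vel": joint speeds; "tau": joint torques, N m; "ee_pos": TCP position; "orientation": TCP orientation; "wrist_force": force on the tool from outside, world axes, zero at the start; "torque": the same for the moment, N m; "gripper_width": finger opening in m; "gripper_force": force on a finger pad.
Only numpy, scipy, OpenCV 4.12 (cv2) and the standard library are available. Lean on these libraries where they do the work, as an engineer would, in place of code of your own. Each camera call takes 0.05 s, during which the arm holds its last target. There are 200 camera calls.

## Working session

There is one attempt and no reset: what is moved stays moved. The work goes in short steps, Python scripts to look and compute and a tool call to move; the robot and the scene stay as the last step left them, time stands still between calls to the robot, and variables do not carry over. Pictures are saved under pics/ and viewed, at most 10 in all, crops included, and the job is handed in when it is done.

Besides the shell and the picture viewer there is one more tool, called after "Request:" by a JSON object that holds its "method" and its "body". jog_arm: Moves the arm, as the interface text tells. Its arguments: {"type":"object","properties":{"targets":{"type":"array","items":{"type":"array","items":{"type":"number"}}},"gripper":{"type":"number"},"newtons":{"type":"number"}},"required":["targets"]}

```bash
ls; mkdir -p pics; cat > h.py <<'E'
import numpy as np, cv2
from station import manip
def shot(n):
    c=manip.camera(n); f=c["frame"]; np.savez(f"pics/{n}.npz",**{k:np.array(v) for k,v in c.items()})
    return c
def load(n):
    return dict(np.load(f"pics/{n}.npz"))
def px2w(c,uv,z):
    K=np.array([[c["fx"],0,c["cx"]],[0,c["fy"],c["cy"]],[0,0,1]],float)
    p=cv2.undistortPoints(np.array(uv,float).reshape(-1,1,2),K,np.array(c["dist_coeffs"],float)).reshape(-1,2)
    T=np.array(c["world_from_camera"]); d=np.c_[p[:,0],-p[:,1],-np.ones(len(p))]@T[:3,:3].T
    o=T[:3,3]; return o+d*((z-o[2])/d[:,2])[:,None]
def w2px(c,P):
    K=np.array([[c["fx"],0,c["cx"]],[0,c["fy"],c["cy"]],[0,0,1]],float)
    T=np.array(c["world_from_camera"]); q=(np.atleast_2d(P)-T[:3,3])@T[:3,:3]
    q=q*[1,-1,-1]
    return cv2.projectPoints(q,np.zeros(3),np.zeros(3),K,np.array(c["dist_coeffs"],float))[0].reshape(-1,2)
def save(name,f): cv2.imwrite(f"pics/{name}.png",cv2.cvtColor(f,cv2.COLOR_RGB2BGR))
E
python3 - <<'E'
from h import *
for n in("top","side"):
    c=shot(n); print(n,np.round(c["world_from_camera"],3).tolist(),c["fx"],c["dist_coeffs"]); save(n+"0",c["frame"])
s=manip.sense(); print(s)
E
```

```text
pics
top [[-0.01, 0.991, -0.135, 0.337], [-1.0, -0.007, 0.022, 0.143], [0.021, 0.136, 0.991, 1.296], [0.0, 0.0, 0.0, 1.0]] 413.37501756079513 [-0.12817038  0.          0.          0.          0.        ]
side [[-0.787, 0.368, -0.495, -0.283], [-0.616, -0.474, 0.629, 1.113], [-0.003, 0.8, 0.6, 1.046], [0.0, 0.0, 0.0, 1.0]] 534.6496683869594 [-0.07073829  0.          0.          0.          0.        ]
{'time': 0.1, 'joints': array([-1.40864327e+00,  4.91483900e-01,  1.55940555e+00,  1.07473941e-05,
        1.09170790e+00, -1.05589552e-01]), 'joint_vel': array([ 0.00122551, -0.00205274, -0.00100351, -0.00168774, -0.00094504,
        0.00116533]), 'tau': array([ 2.70378128e-03, -6.19445086e+01, -2.62026554e+01, -1.45797299e-04,
        2.89514210e-03, -4.90202694e-05]), 'ee_pos': array([ 0.16534487, -0.60252398,  0.23878986]), 'orientation': array([-3.14059455e+00, -1.15368061e-04,  2.67737596e-01]), 'wrist_force': array([0.77737543, 0.24112162, 0.2476925 ]), 'torque': array([ 0.03668226,  0.02784368, -0.02611719]), 'gripper_force': 0.0, 'gripper_width': 0.08542341965684339}
```

View pics/top0.png

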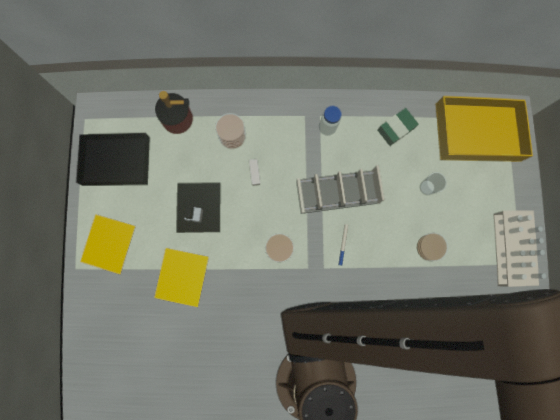

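View pics/side0.png

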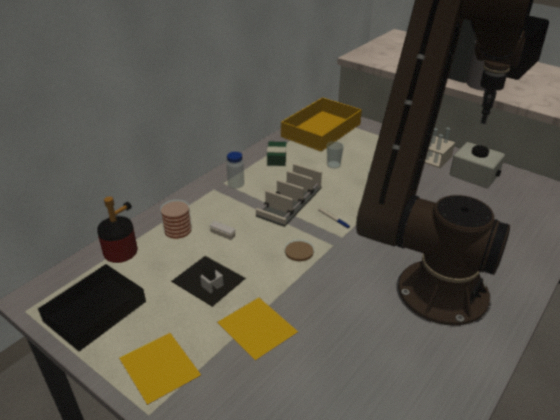

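The top view shows the candidates for the mat: black square at (198,207), black tray at (114,159), and yellow squares at (108,244) and (182,277). The mat is the flat black square, and the spacer stands on it at about (194,213). The rack is at (340,188), with its end plate at (378,186), dividers at about (360), (340) and (318), and the kerb at (301). One close crop to check.

```bash
python3 - <<'E'
from h import *
t=load("top");s=load("side")
f=t["frame"]; a=f[175:240,170:226]; b=f[158:222,292:392]
s1=s["frame"][250:310,165:250]; s2=s["frame"][160:230,250:330]
def g(x,w,h): 
    y=cv2.resize(x,(w,h),interpolation=cv2.INTER_CUBIC).astype(float); return np.clip(255*(y/255)**.6,0,255).astype(np.uint8)
im=np.zeros((600,800,3),np.uint8)
im[:300,:258]=g(a,258,300); im[:256,300:700]=g(b,400,256)
im[300:600,:400]=g(s1,400,300)[:300]; im[300:600,420:763]=g(s2,343,300)
save("crop0",im)
print(px2w(t,[[198,207]],.003),px2w(t,[[378,186],[360,187],[340,188],[318,190]],.075))
E
```

```text
[[0.5466295  0.36460124 0.003     ]] [[ 0.5963101  -0.19340201  0.075     ]
 [ 0.59327793 -0.13738988  0.075     ]
 [ 0.5903335  -0.07579867  0.075     ]
 [ 0.58440934 -0.00859135  0.075     ]]
```

View pics/crop0.png

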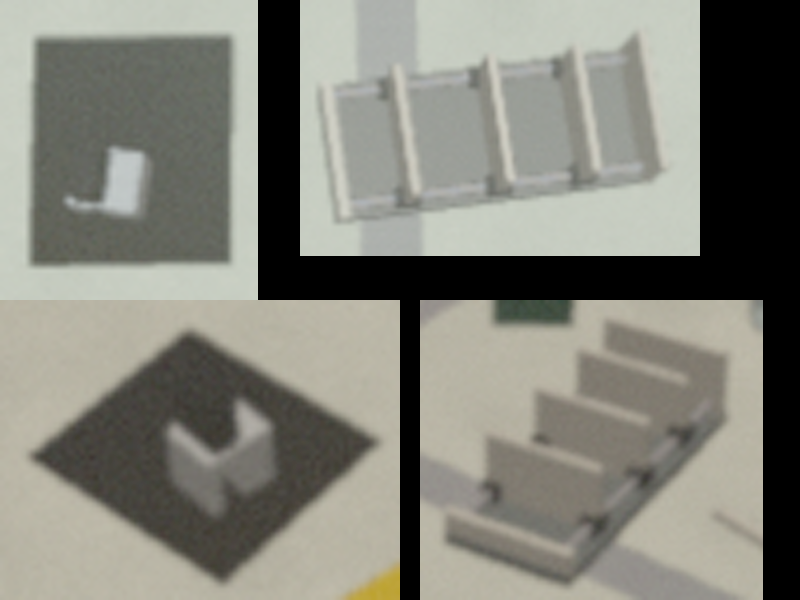

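The crop shows the spacer on the black mat: block at about (197,214) in the top view, on the end-plate side, and lip at (188,219), yaw about -0.1. Plate tops are visible in the rack. Moving above the spacer.

Request:
{"method": "jog_arm", "body": {"targets": [[0.0358, -0.0171, 0, 0], [0.0358, -0.0171, 0, 0], [0.0358, -0.0171, 0, 0], [0.0358, -0.0171, 0, 0], [0.0358, -0.0171, 0, 0], [0.0358, -0.0171, 0, 0], [0.0358, -0.0171, 0, 0], [0.0358, -0.0171, 0, 0], [0.0358, -0.0171, 0, 0], [0.0358, -0.0171, 0, 0]], "gripper": 1}}

```text
time: 0.93
ee_pos: [0.4666, -0.3415, 0.2392]
orientation: [-3.141, 0.0, 0.268]
wrist_force: [0.0, -0.5, -0.3]
gripper_width: 0.0853
gripper_force: 0.0
```

Request:
{"method": "jog_arm", "body": {"targets": [[0.023, -0.034, 0, 0], [0.023, -0.034, 0, 0], [0.023, -0.034, 0, 0], [0.023, -0.034, 0, 0], [0.023, -0.034, 0, 0], [0.023, -0.034, 0, 0], [0.023, -0.034, 0, 0], [0.023, -0.034, 0, 0], [0.023, -0.034, 0, 0], [0.023, -0.034, 0, 0]]}}

```text
time: 1.77
ee_pos: [0.5974, 0.0478, 0.2391]
orientation: [3.142, 0.0, 0.268]
wrist_force: [0.3, -0.7, -0.0]
gripper_width: 0.0851
gripper_force: 0.0
```

Request:
{"method": "jog_arm", "body": {"targets": [[-0.0045, -0.0305, 0, 0.037], [-0.0045, -0.0305, 0, 0.037], [-0.0045, -0.0305, 0, 0.037], [-0.0045, -0.0305, 0, 0.037], [-0.0045, -0.0305, 0, 0.037], [-0.0045, -0.0305, 0, 0.037], [-0.0045, -0.0305, 0, 0.037], [-0.0045, -0.0305, 0, 0.037], [-0.0045, -0.0305, 0, 0.037], [-0.0045, -0.0305, 0, 0.037]]}}

```text
time: 2.6
ee_pos: [0.5213, 0.3443, 0.239]
orientation: [3.141, 0.0, -0.104]
wrist_force: [-0.1, 0.1, -0.2]
gripper_width: 0.0855
gripper_force: 0.0
```

```bash
python3 - <<'E'
from h import *
c=shot("wrist"); f=c["frame"]; save("w0",np.clip(255*(f/255.)**.6,0,255).astype(np.uint8))
s=manip.sense(); print(s["time"],s["ee_pos"],s["orientation"],s["joints"]); print(np.round(c["world_from_camera"],3).tolist())
t=shot("top")
# rack top edges: crop estimates -> world
cr=np.array([[640,35],[660,176],[574,50],[597,180],[489,57],[511,188],[396,67],[416,198]],float)
uv=np.c_[(cr[:,0]-300)/4+292,cr[:,1]/4+158]
p=px2w(t,uv,.075).reshape(4,2,3); print(np.round(p,4)); d=p[:,0]-p[:,1]; print(np.arctan2(d[:,1],d[:,0]),np.linalg.norm(d,axis=1),p.mean(1))
E
```

```text
2.65 [0.52081898 0.34870913 0.23894456] [-3.14027649e+00  3.32949963e-04 -1.04649584e-01] [4.84146143e-01 4.93617106e-01 1.55510773e+00 1.44123192e-03
 1.09241418e+00 2.15892910e+00]
[[-0.103, 0.954, 0.28, 0.593], [-0.995, -0.098, -0.029, 0.337], [0.0, -0.282, 0.96, 0.373], [0.0, 0.0, 0.0, 1.0]]
[[[ 0.6568 -0.1933  0.075 ]
  [ 0.5467 -0.2035  0.075 ]]

 [[ 0.6449 -0.1411  0.075 ]
  [ 0.5438 -0.1546  0.075 ]]

 [[ 0.6393 -0.0752  0.075 ]
  [ 0.538  -0.0885  0.075 ]]

 [[ 0.6317 -0.0037  0.075 ]
  [ 0.5308 -0.0163  0.075 ]]]
[0.09225814 0.13260364 0.13111612 0.1244466 ] [0.11059977 0.10192484 0.10218304 0.10159169] [[ 0.60175222 -0.19838188  0.075     ]
 [ 0.59434322 -0.14787426  0.075     ]
 [ 0.58869484 -0.08185815  0.075     ]
 [ 0.58125227 -0.01001041  0.075     ]]
```

View pics/w0.png

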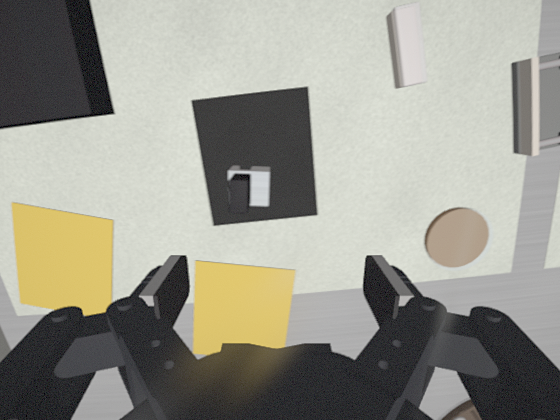

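The wrist picture shows the spacer on the black mat (255,155): black handle top at about (240,180), bright block at (260,187), lip tip at (232,168). Measuring it.

```bash
python3 - <<'E'
from h import *
c=load("wrist"); f=c["frame"]
g=f.min(2).astype(np.uint8)
m=np.zeros_like(g); m[155:215,215:285]=(g[155:215,215:285]>70)
n,l,st,ce=cv2.connectedComponentsWithStats(m); print(st[1:],ce[1:])
a=f[150:225,210:290]; a=np.clip(255*(a/255.)**.45,0,255).astype(np.uint8)
save("cw",cv2.resize(a,(640,600),interpolation=cv2.INTER_CUBIC))
M=f[60:250,170:340].max(2)<45
print(px2w(c,[[251,167],[270,167],[269,206],[248,206]],.041))
print(px2w(c,[[193,101],[308,88],[317,214],[214,225]],.003))
E
```

```text
[[227 166  43  41 925]] [[255.57081081 183.92864865]]
[[0.54406527 0.36950563 0.041     ]
 [0.54186579 0.34829878 0.041     ]
 [0.49664777 0.35438044 0.041     ]
 [0.49915814 0.37870985 0.041     ]]
[[0.62374255 0.43190821 0.003     ]
 [0.62392988 0.29543278 0.003     ]
 [0.46832038 0.29512545 0.003     ]
 [0.46701615 0.43178133 0.003     ]]
```

View pics/cw.png

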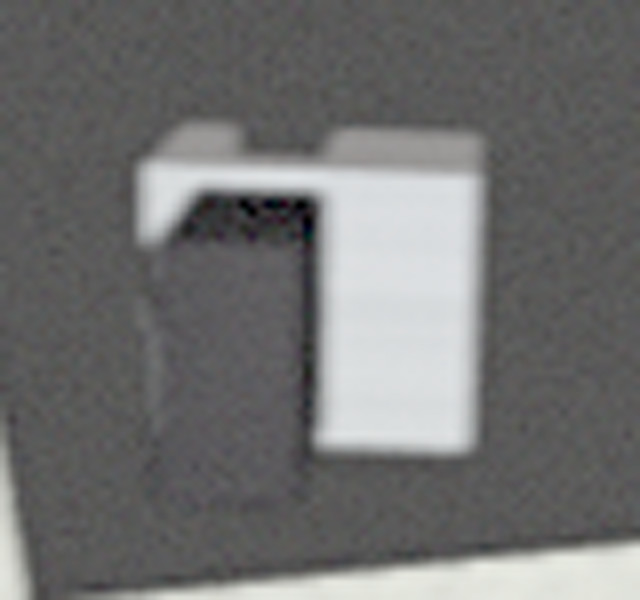

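The crop shows bridge-top corners at crop (143,160), (484,168), (473,453), and handle-top corners at (165,238), (307,242), (300,503), (150,503).

```bash
python3 - <<'E'
from h import *
c=load("wrist")
u=lambda a:np.array(a,float)/8+[210,150]
b=px2w(c,u([[143,160],[484,168],[473,453]]),.041)[:,:2]; h=px2w(c,u([[165,238],[307,242],[300,503],[150,503]]),.081)[:,:2]
print(b,h)
dy=b[0]-b[1]; dx=b[1]-b[2]; print(np.linalg.norm(dy),np.linalg.norm(dx),np.arctan2(-dy[0],dy[1]),np.arctan2(dx[1],dx[0]))
for y in (-.1,np.arctan2(dx[1],dx[0])):
    R=np.array([[np.cos(y),-np.sin(y)],[np.sin(y),np.cos(y)]])
    print([bb-R@o for bb,o in zip(b,np.array([[.02,.016],[.02,-.03],[-.02,-.03]]))])
print(h.mean(0),np.linalg.norm(h-np.roll(h,1,0),axis=1))
hx=(h[0]+h[1]-h[2]-h[3]);print(np.arctan2(hx[1],hx[0]))
E
```

```text
[[0.5434043  0.39584854]
 [0.53730792 0.34822705]
 [0.4958784  0.35431832]] [[0.53937308 0.3874007 ]
 [0.53703163 0.3698088 ]
 [0.50318654 0.3750936 ]
 [0.5051696  0.39436012]]
0.04801012291832655 0.04187491914844817 -0.12732493142505008 -0.14598150323508713
[array([0.52190689, 0.38192514]), array([0.52040284, 0.38007384]), array([0.51877349, 0.38217178])]
[array([0.52128961, 0.38292799]), array([0.52188456, 0.38081723]), array([0.52002958, 0.38108996])]
[0.52119021 0.3816658 ] [0.03490431 0.01774704 0.0342552  0.01936831]
-0.17802853663530283
```

Request:
{"method": "jog_arm", "body": {"targets": [[-0.0007, -0.0066, 0.024, 0.007], [-0.0007, -0.0066, 0.024, 0.007], [-0.0007, -0.0066, 0.024, 0.007], [-0.0007, -0.0066, 0.024, 0.007], [-0.0007, -0.0066, 0.024, 0.007], [0, 0, 0.018, 0], [0, 0, 0, 0], [0, 0, 0, 0], [0, 0, 0, 0], [0, 0, 0, 0]]}}

```text
time: 3.53
ee_pos: [0.523, 0.376, 0.1028]
orientation: [-3.14, -0.002, -0.137]
wrist_force: [0.2, -0.2, 0.9]
gripper_width: 0.0855
gripper_force: 0.0
```

Request:
{"method": "jog_arm", "body": {"targets": [[-0.0007, -0.0013, 0, 0], [-0.0007, -0.0013, 0, 0], [-0.0007, -0.0013, 0.009, 0], [-0.0007, -0.0013, 0.009, 0], [0, 0, 0.009, 0], [0, 0, 0.009, 0], [0, 0, 0.009, 0], [0, 0, 0, 0], [0, 0, 0, 0], [0, 0, 0, 0]]}}

```text
time: 4.37
ee_pos: [0.5205, 0.3816, 0.0563]
orientation: [3.142, -0.0, -0.137]
wrist_force: [-0.5, -1.0, 0.1]
gripper_width: 0.0854
gripper_force: 0.0
```

Request:
{"method": "jog_arm", "body": {"targets": [[0, 0, 0, 0], [0, 0, 0, 0], [0, 0, 0, 0], [0, 0, 0, 0], [0, 0, 0, 0], [0, 0, 0, 0], [0, 0, 0, 0], [0, 0, 0, 0], [0, 0, 0, 0], [0, 0, 0, 0]], "gripper": -1, "newtons": 80}}

```text
time: 5.2
ee_pos: [0.5204, 0.3816, 0.0565]
orientation: [-3.141, -0.0, -0.137]
wrist_force: [-0.6, 0.6, 3.9]
gripper_width: 0.0188
gripper_force: 78.3
```

Request:
{"method": "jog_arm", "body": {"targets": [[0, 0, -0.03, 0], [0, 0, -0.03, 0], [0, 0, -0.03, 0], [0, 0, -0.03, -0.037], [0, 0.005, 0, -0.037], [0, 0.01, 0, -0.037], [0, 0.02, 0, -0.037], [0, 0.03, 0, -0.037], [0, 0.035, 0, -0.037], [0, 0.04, 0, -0.037]]}}

```text
time: 6.03
ee_pos: [0.5233, 0.2411, 0.1757]
orientation: [3.141, 0.001, 0.125]
wrist_force: [1.2, -0.1, -1.9]
gripper_width: 0.0188
gripper_force: 78.9
```

Request:
{"method": "jog_arm", "body": {"targets": [[0.001, 0.0415, 0, 0], [0.001, 0.0415, 0, 0], [0.001, 0.0415, 0, 0], [0.001, 0.0415, 0, 0], [0.001, 0.0415, 0, 0], [0.001, 0.03, 0, 0], [0.001, 0.02, 0, 0], [0.001, 0.01, 0, 0], [0, 0, 0, 0], [0, 0, 0, 0]]}}

```text
time: 6.87
ee_pos: [0.5642, -0.0223, 0.176]
orientation: [-3.141, 0.001, 0.121]
wrist_force: [-0.1, -0.1, -2.6]
gripper_width: 0.0192
gripper_force: 79.0
```

```bash
python3 - <<'E'
from h import *
c=shot("wrist"); f=c["frame"]; save("w1",np.clip(255*(f/255.)**.6,0,255).astype(np.uint8))
s=manip.sense(); print(s["time"],s["ee_pos"],s["orientation"]); print(np.round(c["world_from_camera"],3).tolist())
t=shot("top")
E
```

```text
6.9167 [ 0.56419657 -0.02169743  0.17606164] [-3.14127221e+00  5.99490502e-04  1.22272398e-01]
[[0.122, 0.952, 0.28, 0.636], [-0.993, 0.117, 0.034, -0.014], [-0.001, -0.282, 0.959, 0.31], [0.0, 0.0, 0.0, 1.0]]
```

View pics/w1.png

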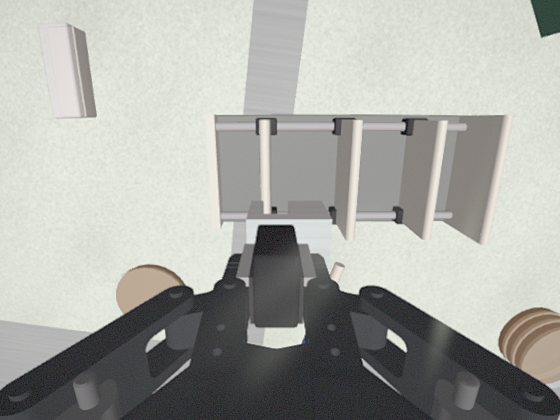

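The wrist picture shows top edges of the end plate (507,116)–(485,243), div1 (443,121)–(428,238), div2 (356,121)–(351,238), div3 (265,119)–(266,212), and the held spacer with its block right (330,203) and lip left (248,203). Measuring centre lines.

```bash
cat > m.py <<'E'
from h import *
def lines(c,guess,rows,z=.075,hw=12):
    f=cv2.GaussianBlur(c["frame"],(3,3),0).min(2).astype(float); out=[]
    for (a,b) in guess:
        pts=[]
        for r in rows:
            u=a[0]+(b[0]-a[0])*(r-a[1])/(b[1]-a[1]); lo=int(round(u-hw)); seg=f[r,lo:lo+2*hw+1]
            th=(seg.max()+np.median(seg))/2; k=int(hw)
            m=seg>seg.max()-25; idx=np.where(m)[0]
            pts.append([lo+idx.mean(),r,np.ptp(idx)+1])
        pts=np.array(pts); w=px2w(c,pts[:,:2],z)[:,:2]; out.append((pts,w))
    return out
E
python3 - <<'E'
from m import *
c=load("wrist")
G=[((507,116),(485,243)),((443,121),(428,238)),((356,121),(351,238)),((265,119),(266,212))]
yaw=.12
for p,w in lines(c,G,range(135,205,5)):
    k=np.polyfit(w[:,0],w[:,1],1); print("width px",p[:,2].mean(),"yaw",np.arctan(k[0]),"y at x=.585",np.polyval(k,.585),"resid",np.std(w[:,1]-np.polyval(k,w[:,0])))
ends=np.array([q for g in G for q in g],float); print(px2w(c,ends,.075)[:,:2])
s=manip.sense(); T=s["ee_pos"]; z=T[2]-.0535+.038
print("spacer far corners rel TCP tool", (px2w(c,[[248,221],[330,221]],z)-T)[:,:2], z)
E
```

```text
width px 12.571428571428571 yaw 0.13682186252718898 y at x=.585 -0.20814928363960505 resid 0.00010348533599738896
width px 4.714285714285714 yaw 0.12406948040703843 y at x=.585 -0.15125106904999744 resid 0.00014843737072645004
width px 5.071428571428571 yaw 0.11977528554184011 y at x=.585 -0.08407499040464021 resid 0.00020554716592292784
width px 5.142857142857143 yaw 0.1325818649022231 y at x=.585 -0.011477006549369867 resid 0.0001413781265625984
[[ 0.66154737 -0.19199693]
 [ 0.55601678 -0.20810366]
 [ 0.65077267 -0.14212354]
 [ 0.55465451 -0.15590743]
 [ 0.64184696 -0.07498215]
 [ 0.54673515 -0.08956196]
 [ 0.63464027 -0.00583265]
 [ 0.56100803 -0.01498205]]
spacer far corners rel TCP tool [[ 0.01792317  0.01565782]
 [ 0.02324494 -0.02762789]] 0.1606229953977692
```

Request:
{"method": "jog_arm", "body": {"targets": [[0.003, 0.0215, 0, 0], [0.003, 0.0215, 0, 0], [0.003, 0.0215, 0, 0], [0.003, 0.0215, 0, 0], [0.003, 0.0215, 0, 0], [0.004, 0.0215, 0, 0], [0, 0, 0, 0], [0, 0, 0, 0], [0, 0, 0, 0], [0, 0, 0, 0]]}}

```text
time: 7.8
ee_pos: [0.5989, -0.147, 0.1763]
orientation: [-3.141, 0.0, 0.123]
wrist_force: [-0.1, -1.0, -1.6]
gripper_width: 0.0192
gripper_force: 79.1
```

```bash
python3 - <<'E'
from h import *
c=shot("wrist"); f=c["frame"]; save("w2",np.clip(255*(f/255.)**.6,0,255).astype(np.uint8))
s=manip.sense(); print(s["time"],s["ee_pos"],s["orientation"])
E
```

```text
7.85 [ 0.59890646 -0.1470933   0.1763505 ] [-3.14146050e+00  2.18210324e-04  1.23274487e-01]
```

View pics/w2.png

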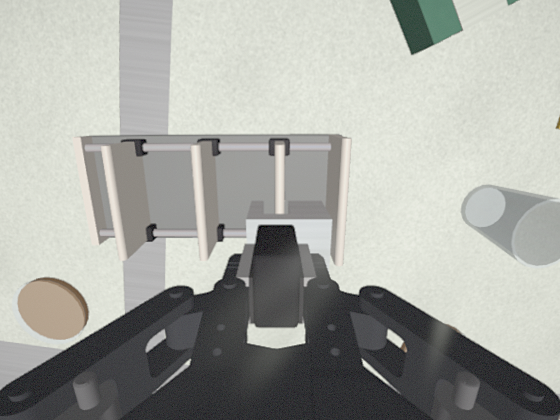

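The picture shows div1 at (280,142)–(279,213), dead under the held spacer's throat (about 264–291), and the end plate at (345,140)–(338,264). Checking the number.

```bash
python3 - <<'E'
from m import *
c=load("wrist"); 
for p,w in lines(c,[((346,140),(338,264)),((280,142),(279,213)),((196,146),(204,260)),((106,146),(123,260))],range(150,195,5),hw=8):
    k=np.polyfit(w[:,0],w[:,1],1); print(p[:,2].mean(),np.arctan(k[0]),"at x=.599",np.polyval(k,.599), "rack-y rel tcp",(np.polyval(k,.599)+.1471)*np.cos(.125))
f=c["frame"][:, :].min(2); print(f[210,236:345:2]); print(f[226,236:345:2])
print(px2w(c,[[280,142],[106,146],[123,260],[204,260],[196,146]],.075))
E
```

```text
9.777777777777779 0.1322558099844736 at x=.599 -0.20541501116627314 rack-y rel tcp -0.057860018043628475
5.666666666666667 0.11479352781631254 at x=.599 -0.1502046908682796 rack-y rel tcp -0.0030804670369751997
5.222222222222222 0.12312973926137137 at x=.599 -0.08326741520590844 rack-y rel tcp 0.06333454172591599
5.222222222222222 0.1336825004106222 at x=.599 -0.010671644272591083 rack-y rel tcp 0.1353638962966682
[111 110 111 109 112 109 102  89  89  87  91  88  90  87 107 110 110 110
 108  98 163 194 201 183 124 112  85  87  90  88  88  89  89  89  90  90
  89  88  89  89  90  89  90  91  90  87  80  77  78  79  77 129 174 198
 196]
[109 108 109 109 106 169 192 189 190 190 195  62   2   0   0   0   2   1
   7   4   5   0   5   2   0   6   0   0  14 170 195 192 193 193 194 192
 191 192 193 191 192 193 193 192 191 192 191 195 104  85  93 159 187 198
 181]
[[ 0.65354839 -0.1438863   0.075     ]
 [ 0.6340713  -0.00774095  0.075     ]
 [ 0.53558802 -0.01933256  0.075     ]
 [ 0.54501888 -0.09085852  0.075     ]
 [ 0.64248255 -0.07906434  0.075     ]]
```

Request:
{"method": "jog_arm", "body": {"targets": [[0, 0.0015, 0.008, 0], [0, 0.0015, 0.008, 0], [0, 0, 0.008, 0], [0, 0, 0.008, 0], [0, 0, 0.008, 0], [0, 0, 0.005, 0], [0, 0, 0.005, 0], [0, 0, 0.003, 0], [0, 0, 0, 0], [0, 0, 0, 0]]}}

```text
time: 8.68
ee_pos: [0.5995, -0.1515, 0.1233]
orientation: [3.141, -0.0, 0.122]
wrist_force: [0.3, 1.2, -0.7]
gripper_width: 0.0186
gripper_force: 79.1
```

Request:
{"method": "jog_arm", "body": {"targets": [[0, 0, 0.003, 0], [0, 0, 0.003, 0], [0, 0, 0.003, 0], [0, 0, 0.003, 0], [0, 0, 0.003, 0], [0, 0, 0, 0], [0, 0, 0, 0], [0, 0, 0, 0], [0, 0, 0, 0], [0, 0, 0, 0]]}}

```text
time: 9.52
ee_pos: [0.5995, -0.1515, 0.1084]
orientation: [3.141, -0.0, 0.122]
wrist_force: [-0.1, 0.5, -2.7]
gripper_width: 0.0191
gripper_force: 79.1
```

Request:
{"method": "jog_arm", "body": {"targets": [[0, 0.0015, 0, 0], [0, 0.0015, 0, 0], [0, 0.0015, 0, 0], [0, 0.0015, 0, 0], [0, 0.0015, 0, 0], [0, 0.0015, 0, 0], [0, 0.0015, 0, 0], [0, 0.0015, 0, 0], [0, 0, 0, 0], [0, 0, 0, 0]]}}

```text
time: 10.35
ee_pos: [0.6009, -0.1632, 0.1084]
orientation: [-3.141, -0.0, 0.122]
wrist_force: [-0.4, 4.7, -0.3]
gripper_width: 0.0189
gripper_force: 79.1
```

Request:
{"method": "jog_arm", "body": {"targets": [[0, 0.001, 0, 0], [0, 0.001, 0, 0], [0, 0.001, 0, 0], [0, 0.001, 0, 0], [0, 0, 0, 0], [0, 0, 0, 0], [0, 0, 0, 0], [0, 0, 0, 0], [0, 0, 0, 0], [0, 0, 0, 0]]}}

```text
time: 11.18
ee_pos: [0.6013, -0.1673, 0.1083]
orientation: [3.142, -0.0, 0.122]
wrist_force: [-0.7, 4.7, 1.2]
gripper_width: 0.0191
gripper_force: 79.2
```

Request:
{"method": "jog_arm", "body": {"targets": [[0, 0.001, 0, 0], [0, 0.001, 0, 0], [0, 0, 0, 0], [0, 0, 0, 0], [0, 0, 0, 0], [0, 0, 0, 0], [0, 0, 0, 0], [0, 0, 0, 0], [0, 0, 0, 0], [0, 0, 0, 0]]}}

```text
time: 12.02
ee_pos: [0.6015, -0.1689, 0.1083]
orientation: [-3.141, 0.0, 0.122]
wrist_force: [0.4, 7.1, 1.1]
gripper_width: 0.019
gripper_force: 79.6
```

Request:
{"method": "jog_arm", "body": {"targets": [[0, 0.001, 0, 0], [0, 0, 0, 0], [0, 0, 0, 0], [0, 0, 0, 0], [0, 0, 0, 0], [0, 0, 0, 0], [0, 0, 0, 0], [0, 0, 0, 0], [0, 0, 0, 0], [0, 0, 0, 0]]}}

```text
time: 12.85
ee_pos: [0.6015, -0.169, 0.1083]
orientation: [-3.14, 0.001, 0.122]
wrist_force: [-0.0, 12.1, 1.9]
gripper_width: 0.0187
gripper_force: 79.9
```

Request:
{"method": "jog_arm", "body": {"targets": [[0, -0.0025, 0, 0], [0, -0.0025, 0, 0], [0, 0, -0.005, 0], [0, 0, -0.01, 0], [0, 0, -0.02, 0], [0, 0, -0.02, 0], [0, 0, -0.01, 0], [0, 0, 0, 0], [0, 0, 0, 0], [0, 0, 0, 0]]}}

```text
time: 13.68
ee_pos: [0.6007, -0.1653, 0.1725]
orientation: [-3.141, 0.001, 0.122]
wrist_force: [0.0, -0.2, -2.2]
gripper_width: 0.019
gripper_force: 79.5
```

Request:
{"method": "jog_arm", "body": {"targets": [[0, -0.01, 0, 0], [0, -0.02, 0, 0], [0, -0.02, 0, 0], [0, -0.02, 0, 0], [0, -0.012, 0, 0], [0, 0, 0, 0], [0, 0, 0, 0], [0, 0, 0, 0], [0, 0, 0, 0], [0, 0, 0, 0]]}}

```text
time: 14.52
ee_pos: [0.5912, -0.0847, 0.1731]
orientation: [3.141, 0.0, 0.121]
wrist_force: [-0.1, 0.4, -2.0]
gripper_width: 0.0189
gripper_force: 79.4
```

```bash
cat > chk.py <<'E'
from m import *
import sys
c=shot("wrist"); s=manip.sense(); T=s["ee_pos"]; a=s["orientation"][2]; print(s["time"],T,a)
R=np.array([[np.cos(a),np.sin(a)],[-np.sin(a),np.cos(a)]])
f=cv2.GaussianBlur(c["frame"],(3,3),0).min(2).astype(float)
# brightness of the plate-top plane along rack y, at offsets x=+25..+40 mm from TCP
ys=np.arange(-.15,.16,.001); pr=[]
for x in np.arange(.028,.042,.002):
    P=np.array([np.r_[T[:2]+R.T@[x,y],.075] for y in ys]); pr.append(cv2.remap(f.astype(np.float32),w2px(c,P).astype(np.float32).reshape(-1,1,2),None,cv2.INTER_LINEAR).ravel())
p=np.mean(pr,0); m=(p>165)&(p<230)
from itertools import groupby
for k,g in groupby(range(len(ys)),key=lambda i:m[i]):
    g=list(g)
    if k and len(g)>2: print("plate top rack-y rel TCP %.4f..%.4f mid %.4f"%(ys[g[0]],ys[g[-1]],(ys[g[0]]+ys[g[-1]])/2), p[g].round().astype(int)[:12])
E
python3 chk.py
```

```text
14.5667 [ 0.59114685 -0.08464669  0.1731498 ] 0.12090370157732244
plate top rack-y rel TCP -0.1500..-0.1160 mid -0.1330 [201 200 199 199 200 201 201 201 201 201 201 200]
plate top rack-y rel TCP -0.0820..-0.0780 mid -0.0800 [195 207 207 193 174]
plate top rack-y rel TCP -0.0010..0.0030 mid 0.0010 [187 204 210 202 185]
plate top rack-y rel TCP 0.0710..0.0750 mid 0.0730 [183 201 209 204 190]
plate top rack-y rel TCP 0.1020..0.1590 mid 0.1305 [191 205 203 203 203 203 203 203 202 201 201 200]
```

Request:
{"method": "jog_arm", "body": {"targets": [[0, 0, 0.01, 0], [0, 0, 0.01, 0], [0, 0, 0.01, 0], [0, 0, 0.01, 0], [0, 0, 0.008, 0], [0, 0, 0.005, 0], [0, 0, 0, 0], [0, 0, 0, 0], [0, 0, 0, 0], [0, 0, 0, 0]]}}

```text
time: 15.4
ee_pos: [0.5914, -0.084, 0.1208]
orientation: [3.141, -0.001, 0.122]
wrist_force: [-0.1, -0.1, -1.5]
gripper_width: 0.0189
gripper_force: 79.4
```

Request:
{"method": "jog_arm", "body": {"targets": [[0, 0, 0.003, 0], [0, 0, 0.003, 0], [0, 0, 0.003, 0], [0, 0, 0.003, 0], [0, 0, 0, 0], [0, 0, 0, 0], [0, 0, 0, 0], [0, 0, 0, 0], [0, 0, 0, 0], [0, 0, 0, 0]]}}

```text
time: 16.23
ee_pos: [0.5912, -0.084, 0.1084]
orientation: [3.141, -0.0, 0.122]
wrist_force: [-0.5, 0.3, -2.0]
gripper_width: 0.0189
gripper_force: 79.4
```

Request:
{"method": "jog_arm", "body": {"targets": [[0, 0.002, 0, 0], [0, 0.003, 0, 0], [0, 0.003, 0, 0], [0, 0.003, 0, 0], [0, 0.003, 0, 0], [0, 0.003, 0, 0], [0, 0.003, 0, 0], [0, 0.003, 0, 0], [0, 0.003, 0, 0], [0, 0.002, 0, 0]]}}

```text
time: 17.07
ee_pos: [0.5946, -0.1118, 0.1083]
orientation: [-3.141, 0.0, 0.122]
wrist_force: [0.7, 5.2, -0.4]
gripper_width: 0.019
gripper_force: 79.4
```

Request:
{"method": "jog_arm", "body": {"targets": [[0, 0.003, 0, 0], [0, 0.003, 0, 0], [0, 0.003, 0, 0], [0, 0.003, 0, 0], [0, 0.002, 0, 0], [0, 0.002, 0, 0], [0, 0.001, 0, 0], [0, 0, 0, 0], [0, 0, 0, 0], [0, 0, 0, 0]]}}

```text
time: 17.9
ee_pos: [0.5967, -0.1287, 0.1083]
orientation: [3.141, -0.0, 0.122]
wrist_force: [0.3, 2.8, -0.6]
gripper_width: 0.0195
gripper_force: 79.6
```

Request:
{"method": "jog_arm", "body": {"targets": [[0, 0.001, 0, 0], [0, 0.001, 0, 0], [0, 0, 0, 0], [0, 0, 0, 0], [0, 0, 0, 0], [0, 0, 0, 0], [0, 0, 0, 0], [0, 0, 0, 0], [0, 0, 0, 0], [0, 0, 0, 0]]}}

```text
time: 18.73
ee_pos: [0.5969, -0.1306, 0.1083]
orientation: [3.142, -0.0, 0.122]
wrist_force: [0.4, 4.6, 0.3]
gripper_width: 0.0192
gripper_force: 79.4
```

Request:
{"method": "jog_arm", "body": {"targets": [[0, -0.002, 0, 0], [0, -0.002, 0, 0], [0, 0, -0.005, 0], [0, 0, -0.01, 0], [0, 0, -0.02, 0], [0, 0, -0.02, 0], [0, 0, -0.01, 0], [0, 0, 0, 0], [0, 0, 0, 0], [0, 0, 0, 0]]}}

```text
time: 19.57
ee_pos: [0.5959, -0.1266, 0.1725]
orientation: [-3.141, 0.001, 0.122]
wrist_force: [0.1, -0.2, -2.0]
gripper_width: 0.0188
gripper_force: 79.5
```

Request:
{"method": "jog_arm", "body": {"targets": [[0, -0.015, 0, 0], [0, -0.025, 0, 0], [0, -0.025, 0, 0], [0, -0.025, 0, 0], [0, -0.0153, 0, 0], [0, -0.01, 0, 0], [0, 0, 0, 0], [0, 0, 0, 0], [0, 0, 0, 0], [0, 0, 0, 0]]}}

```text
time: 20.4
ee_pos: [0.5825, -0.0131, 0.1731]
orientation: [3.141, 0.0, 0.121]
wrist_force: [0.6, 0.2, -2.0]
gripper_width: 0.0189
gripper_force: 79.4
```

```bash
python3 chk.py
```

```text
20.45 [ 0.58243723 -0.01309867  0.17312342] 0.1206744706281877
plate top rack-y rel TCP -0.1160..-0.1120 mid -0.1140 [168 195 203 198 182]
plate top rack-y rel TCP -0.0010..0.0040 mid 0.0015 [167 190 203 204 193 174]
plate top rack-y rel TCP 0.0420..0.1590 mid 0.1005 [200 208 206 206 206 205 202 200 199 198 198 199]
```

Request:
{"method": "jog_arm", "body": {"targets": [[0, -0.001, 0.01, 0], [0, 0, 0.01, 0], [0, 0, 0.01, 0], [0, 0, 0.01, 0], [0, 0, 0.008, 0], [0, 0, 0.005, 0], [0, 0, 0, 0], [0, 0, 0, 0], [0, 0, 0, 0], [0, 0, 0, 0]]}}

```text
time: 21.28
ee_pos: [0.5825, -0.0112, 0.1208]
orientation: [3.141, -0.001, 0.122]
wrist_force: [-0.4, -0.1, -2.2]
gripper_width: 0.0188
gripper_force: 79.4
```

Request:
{"method": "jog_arm", "body": {"targets": [[0, 0, 0.003, 0], [0, 0, 0.003, 0], [0, 0, 0.003, 0], [0, 0, 0.003, 0], [0, 0, 0, 0], [0, 0, 0, 0], [0, 0, 0, 0], [0, 0, 0, 0], [0, 0, 0, 0], [0, 0, 0, 0]]}}

```text
time: 22.12
ee_pos: [0.5823, -0.0112, 0.1084]
orientation: [3.141, -0.0, 0.122]
wrist_force: [0.2, 0.8, -1.7]
gripper_width: 0.0191
gripper_force: 79.4
```

Request:
{"method": "jog_arm", "body": {"targets": [[0, 0.002, 0, 0], [0, 0.003, 0, 0], [0, 0.003, 0, 0], [0, 0.003, 0, 0], [0, 0.003, 0, 0], [0, 0.003, 0, 0], [0, 0.003, 0, 0], [0, 0.003, 0, 0], [0, 0.003, 0, 0], [0, 0.002, 0, 0]]}}

```text
time: 22.95
ee_pos: [0.5857, -0.039, 0.1083]
orientation: [-3.141, -0.0, 0.121]
wrist_force: [0.1, 5.3, -0.7]
gripper_width: 0.019
gripper_force: 79.4
```

Request:
{"method": "jog_arm", "body": {"targets": [[0, 0.002, 0, 0], [0, 0.003, 0, 0], [0, 0.003, 0, 0], [0, 0.003, 0, 0], [0, 0.003, 0, 0], [0, 0.003, 0, 0], [0, 0.003, 0, 0], [0, 0.003, 0, 0], [0, 0.003, 0, 0], [0, 0.002, 0, 0]]}}

```text
time: 23.78
ee_pos: [0.5891, -0.0669, 0.1083]
orientation: [-3.141, -0.0, 0.122]
wrist_force: [0.6, 5.2, -0.3]
gripper_width: 0.0185
gripper_force: 79.4
```

Request:
{"method": "jog_arm", "body": {"targets": [[0, 0.003, 0, 0], [0, 0.003, 0, 0], [0, 0.003, 0, 0], [0, 0.003, 0, 0], [0, 0.003, 0, 0], [0, 0.003, 0, 0], [0, 0.002, 0, 0], [0, 0.002, 0, 0], [0, 0, 0, 0], [0, 0, 0, 0]]}}

```text
time: 24.62
ee_pos: [0.5918, -0.0888, 0.1083]
orientation: [3.141, -0.0, 0.122]
wrist_force: [1.1, 2.7, -2.1]
gripper_width: 0.0192
gripper_force: 79.5
```

Remaining about 4 mm.

Request:
{"method": "jog_arm", "body": {"targets": [[0, 0.001, 0, 0], [0, 0.001, 0, 0], [0, 0.001, 0, 0], [0, 0.001, 0, 0], [0, 0, 0, 0], [0, 0, 0, 0], [0, 0, 0, 0], [0, 0, 0, 0], [0, 0, 0, 0], [0, 0, 0, 0]]}}

```text
time: 25.45
ee_pos: [0.5922, -0.0925, 0.1083]
orientation: [3.142, -0.0, 0.122]
wrist_force: [1.0, 4.0, -1.1]
gripper_width: 0.0189
gripper_force: 79.4
```

Request:
{"method": "jog_arm", "body": {"targets": [[0, -0.002, 0, 0], [0, -0.002, 0, 0], [0, 0, -0.005, 0], [0, 0, -0.01, 0], [0, 0, -0.02, 0], [0, 0, -0.02, 0], [0, 0, -0.01, 0], [0, 0, 0, 0], [0, 0, 0, 0], [0, 0, 0, 0]]}}

```text
time: 26.28
ee_pos: [0.5913, -0.0886, 0.1725]
orientation: [-3.141, 0.001, 0.122]
wrist_force: [-0.2, 0.0, -1.8]
gripper_width: 0.0188
gripper_force: 79.5
```

Request:
{"method": "jog_arm", "body": {"targets": [[0, -0.015, 0, 0], [0, -0.025, 0, 0], [0, -0.025, 0, 0], [0, -0.015, 0, 0], [0, -0.01, 0, 0], [0, 0, 0, 0], [0, 0, 0, 0], [0, 0, 0, 0], [0, 0, 0, 0], [0, 0, 0, 0]]}}

```text
time: 27.12
ee_pos: [0.5809, -0.0001, 0.1732]
orientation: [3.141, -0.0, 0.121]
wrist_force: [0.9, -0.2, -1.5]
gripper_width: 0.0192
gripper_force: 79.4
```

```bash
python3 chk.py; python3 -c "
from h import *
c=load('wrist');f=c['frame'];save('w3',np.clip(255*(f/255.)**.6,0,255).astype(np.uint8))"
```

```text
27.1667 [ 5.80851621e-01 -3.40383859e-05  1.73236816e-01] 0.1208798852158477
plate top rack-y rel TCP -0.1280..-0.1250 mid -0.1265 [196 202 197 181]
plate top rack-y rel TCP -0.0910..-0.0870 mid -0.0890 [172 196 204 199 184]
plate top rack-y rel TCP 0.0310..0.1590 mid 0.0950 [202 209 208 208 208 206 201 199 200 199 198 198]
```

View pics/w3.png

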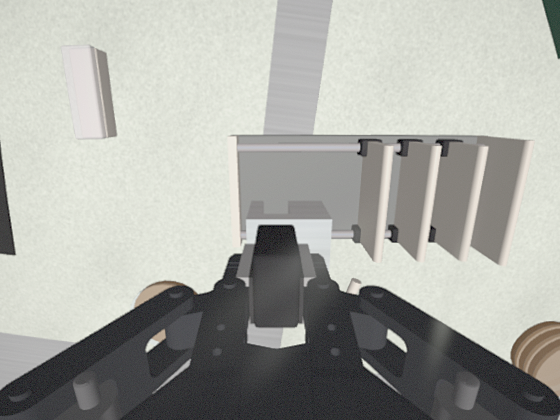

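The picture shows the four plates evenly spaced, at columns 387, 435, 482 and 528 (row 150), so the gaps are set. Returning the spacer to the mat.

Request:
{"method": "jog_arm", "body": {"targets": [[0.0003, -0.025, 0, 0], [0.0003, -0.04, 0, 0], [0.0003, -0.041, 0, 0], [0.0003, -0.041, 0, 0], [0.0003, -0.041, 0, 0], [0.0003, -0.041, 0, 0], [0.0003, -0.041, 0, 0], [0.0003, -0.041, 0, 0], [0.0003, -0.031, 0, 0], [0, -0.02, 0, 0]]}}

```text
time: 28.0
ee_pos: [0.5389, 0.3632, 0.1731]
orientation: [-3.141, -0.0, 0.123]
wrist_force: [-0.0, -0.3, -1.4]
gripper_width: 0.019
gripper_force: 79.3
```

Request:
{"method": "jog_arm", "body": {"targets": [[0, 0, 0.01, 0], [0, 0, 0.02, 0], [0, 0, 0.02, 0], [0, 0, 0.02, 0], [0, 0, 0.02, 0], [0, 0, 0.01, 0], [0, 0, 0.005, 0], [0, 0, 0, 0], [0, 0, 0, 0], [0, 0, 0, 0]]}}

```text
time: 28.83
ee_pos: [0.54, 0.3604, 0.0694]
orientation: [-3.141, -0.002, 0.122]
wrist_force: [0.5, -0.4, -1.7]
gripper_width: 0.0193
gripper_force: 79.5
```

Grip height was 0.0565; 13 mm remain.

Request:
{"method": "jog_arm", "body": {"targets": [[0, 0, 0.003, 0], [0, 0, 0.003, 0], [0, 0, 0.002, 0], [0, 0, 0.002, 0], [0, 0, 0.001, 0], [0, 0, 0.001, 0], [0, 0, 0, 0], [0, 0, 0, 0], [0, 0, 0, 0], [0, 0, 0, 0]]}}

```text
time: 29.67
ee_pos: [0.5395, 0.3604, 0.0565]
orientation: [-3.142, -0.0, 0.122]
wrist_force: [-1.8, -0.7, 3.1]
gripper_width: 0.0188
gripper_force: 79.9
```

Request:
{"method": "jog_arm", "body": {"targets": [[0, 0, 0, 0], [0, 0, 0, 0], [0, 0, 0, 0], [0, 0, 0, 0], [0, 0, 0, 0], [0, 0, 0, 0], [0, 0, 0, 0], [0, 0, 0, 0], [0, 0, 0, 0], [0, 0, 0, 0]], "gripper": 1}}

```text
time: 30.5
ee_pos: [0.5395, 0.3603, 0.0562]
orientation: [3.141, 0.0, 0.122]
wrist_force: [0.1, -0.6, 0.2]
gripper_width: 0.0854
gripper_force: 0.0
```

Request:
{"method": "jog_arm", "body": {"targets": [[0, 0, -0.005, 0], [0, 0, -0.01, 0], [0, 0, -0.02, 0], [0, 0, -0.03, 0], [0, 0, -0.03, 0], [0, 0, -0.03, 0], [0, 0, -0.03, 0], [0, 0, -0.02, 0], [0, 0, 0, 0], [0, 0, 0, 0]]}}

```text
time: 31.33
ee_pos: [0.5396, 0.3604, 0.2331]
orientation: [-3.141, -0.003, 0.122]
wrist_force: [0.1, 0.1, -2.0]
gripper_width: 0.0855
gripper_force: 0.0
```

```bash
python3 - <<'E'
from h import *
c=shot("side"); w=shot("wrist"); t=shot("top")
im=np.zeros((600,800,3),np.uint8)
r=lambda x,a,b:np.clip(255*(cv2.resize(x,(a,b),interpolation=cv2.INTER_CUBIC)/255.)**.6,0,255).astype(np.uint8)
im[:300,:400]=r(w["frame"],400,300); im[300:,:400]=r(c["frame"],400,300); im[:300,410:790]=r(c["frame"][150:230,240:340],380,300);im[300:,410:790]=r(t["frame"][158:222,292:392],380,300)
save("fin",im); print(manip.sense()["ee_pos"])
E
```

```text
[0.53905941 0.36009644 0.2302967 ]
```

View pics/fin.png

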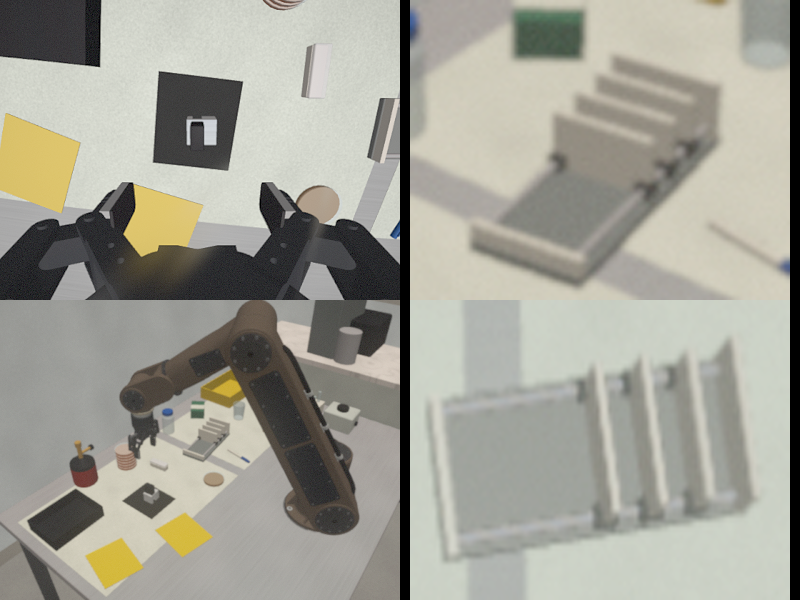

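The spacer stands upright on the black mat at wrist-panel (200,130), the gripper is clear of it, and the four plates are evenly spaced. Handing in.

```bash
python3 -c "
from station import manip
print(manip.close_job())"
```

```text
the job is handed in; nothing more can be done
None
```

I drew the three dividers up with the spacer, set its block against the end plate for divider 1, and placed the other two by arm position. The gaps come to about 30 to 31 mm, the spacer stands upright and released on its black mat, and the job is handed in at about 31.5 s (no verdict was returned).

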